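# Put the bench drive in gear through its L-gate

## Robot

A 6-joint arm with a two-finger parallel gripper is mounted at the origin on the work surface. World frame = base frame: x ahead of the robot, y to its left, z up, the work surface at z = 0. Lengths are in mm, angles in rad, forces in N, time in s.
With the tool pointing down it reaches from about 400 to 925 mm from the base axis. Payload 12.5 kg.
Tool frame: the origin (TCP) lies on the centre line of the jaws, within the pads' length; the fingertips stand 25 mm ahead of it and the grasp point (between the pads) lies 6 mm ahead of it (env.tip_extent is the distance from the TCP to the fingertips, in mm); x points along the fingers, z is the direction in which the jaws open and shut, and the axes are right-handed (so a half turn about x gives the same grasp; the last joint's range is limited). The gripper opens to 95 mm and grips with 3 to 60 N. Pads are 20 mm wide; open, the fingers measure 119 mm over their backs; the gripper's body (75 mm by 180 mm) begins 59 mm behind the grasp point.
Start: joints at [1.161, 0.491, 1.559, -0, 1.092, -0.106], TCP at [186.95, 596.401, 239.661] pointing down, gripper open.
Joint ranges: [-3.1, 3.1], [-0.84, 2.19], [0.05, 2.79], [-1.13, 4.28], [0.06, 2.93], [-2.69, 2.69]. Speed limits (rad/s): [2.22, 2.22, 2.79, 3.14, 3.14, 3.14].

## Interface

Orientations are given as [roll, pitch, yaw] about the fixed x, y, z axes, in that order (R = Rz(yaw) Ry(pitch) Rx(roll)).
In Python, from cell import env gives the robot as it stands.
- The arm moves only by the tool step_arm, never from a script. Its argument "rows" is a list of rows, each a list of 6 numbers: the shift along the tool's x, y, z in mm, then the turn, a rotation vector about the tool's x, y, z in rad. In form: [[x, y, z, wx, wy, wz], ...]. A call has 1 to 8 rows; each row shifts and turns the pose as measured when the row begins, along the tool's axes as they then stand; what a row does not reach is not made up. A row lasts 1/8 s, in which the tool goes at most 62.5 mm and 10.7 degrees, less where a joint would pass 70% of its speed; a pose out of reach is approached as far as the arm can. A call is refused whole if a number of a shift passes 62.5 or a number of a turn 0.188, either way. A call with a gripper value outside its range is refused whole. "grip" is the finger opening in mm, from 0 to 95.1, set as the call begins (left out, the last holds). The fingers move at their own pace and stop on an object; the grip force is fixed at half the most. Time passes only in rows, so rows that do not move let the fingers close. It gives the time, the measured TCP pose, the force and the opening at its end, in the units of the state.
- env.state(): the state, without advancing time (a new reading comes with each control period).
- env.read_camera(name): name is "scene" or "top"; returns the picture (384x512x3 uint8, red, green, blue); there is no depth.
- env.get_calibration(name): a dict with "fx", "fy", "cx", "cy" (pixels), "pose" (4x4, takes a point from camera to world coordinates). Camera axes: x right, y down, z forward; pixel columns grow to the right and rows downward; lengths in mm; the calibration is good to about 2 mm. A picture is of the moment at which its call begins. get_calibration takes no time and is no camera call.
- env.job_done(): hands the job in, once; it reports no verdict.
The state is a dict: "t": time; "joints": joint angles; "qvel": joint speeds; "tau": joint torques, N m; "eef_pos": TCP position; "tcp_rot": TCP orientation; "ft_force": force on the tool from outside, world axes, zero at the start; "moment": the same for the moment, N m; "opening": opening from 0.0 (shut) to 1.0 (fully open).
Only numpy, scipy, OpenCV 4.12 (cv2) and the standard library are available. Lean on these libraries where they do the work, as an engineer would, in place of code of your own. Each camera call takes 0.05 s, during which the arm holds its last target.

## Task

Put the blue drive unit in gear: with the fingertips, push its yellow shift handle along the long leg of the L-shaped slot as far as the corner, then turn the corner and push it along the short leg fully home at the very end. Only push the handle sideways, never pull it up, and leave the jar, dish, tray, wrench, bottle and beaker around it standing where they are.

Things in the scene. Friction and masses are not known exactly. Their poses are not given: they have to be found in the camera images.
- drive_unit: Blue drive unit fixed to the table, 200 mm (x) x 300 mm (y), deck 75 mm high. In mid-deck an aluminium gate plate, 120 (x) x 160 (y) mm, face 78 mm above the table, with a dark L-shaped slot 16 mm wide: long leg along its +y, short leg along its +x. A black pulley juts 30 mm from its +y side below the deck; a red lamp 6 mm high is at a deck corner. Origin: centre of underside, z up.
- gate_start (a point): Point on the slot's centre line, level with the gate plate's face, where the handle's axis lies at the beginning of the long leg; at x -25, y -45, z 78 mm in the drive unit's frame.
- gate_corner (a point): Where the handle's axis lies at the corner of the L, level with the plate's face; at x -25, y +45, z 78 mm in the drive unit's frame. The long leg is 90 mm from gate_start to here.
- gate_end (a point): Where the handle's axis lies at the end of the short leg, level with the plate's face; at x +25, y +45, z 78 mm in the drive unit's frame. The short leg is 50 mm from gate_corner to here.
- pin_top (a point): Middle of the top of the yellow shift handle: an upright sleeve 20 mm in diameter, from 3 to 48 mm above the plate's face, on a 12 mm steel pin in the slot. It stays upright and where it is left; about 2.5 N (plus 12 N per m/s) slides it along either leg. A hard stop ends each leg.
- pin_along (a joint): Handle's travel along the long leg (drive unit's +y), m: 0 at gate_start, 0.090 at the corner, where a hard stop ends it. It starts 0 to 0.03 m in.
- pin_across (a joint): Handle's travel along the short leg (drive unit's +x), m: 0 in the long leg, 0.050 fully home at gate_end. It can leave 0 by more than the slot's play of 2 mm only when pin_along is above about 0.088; in the short leg pin_along stays within about 2 mm of 0.090.
- pin_lift (a joint): How far the handle is pulled up out of its seat, m: 0 seated, up to 0.03; a light spring (about 3 N) and its weight hold it down.
- sample_jar: small lidded sample jar, 36 mm diameter, 45 mm tall, standing on the drive unit's deck beside the gate plate; origin at the centre of its underside
- dish: white ceramic evaporating dish, 100 mm across, 40 mm tall, on the table; origin at the centre of its underside
- scoop_tray: clear acrylic open tray, 90 x 70 x 60 mm, on the table; origin at the centre of its underside
- wrench: 140 mm wrench lying on the table beyond the drive unit; origin at the middle of its underside
- reagent: amber reagent bottle, 56 mm diameter, 120 mm tall, on the table beyond the drive unit; origin at the centre of its underside
- beaker: glass beaker, 64 mm across, 80 mm tall, on the table beyond the drive unit; origin at the centre of its underside
There are look-alikes about, which are no part of the job. What is shaped like the sample_jar but orange or turquoise is not meant.

How it is judged (in metres and radians):
On the way, in this order (a step that is already met when the one before it is completed fails the run):
1. the handle is pushed along the long leg to the corner (value of joint pin_along above 0.082 m and value of joint pin_across below 0.02 m).
2. the handle is pushed along the short leg to its end (value of joint pin_along above 0.084 m and value of joint pin_across above 0.045 m), for 0.1 s.
At the end, for the whole second after the job is handed in: The handle rests within 5 mm of the end of the short leg (pin_across above 45 mm, pin_along above 84 mm), seated (not pulled up by more than 4 mm) and still, and every bystander stands upright within 30 mm of where it was (all of step 2 and value of joint pin_lift below 0.004 m and velocity of joint pin_across between -0.005 and 0.005 m/s and distance of each of sample_jar, dish, scoop_tray, wrench, reagent, beaker from where it was at the start of the episode below 0.03 m and angle between each of sample_jar, dish, scoop_tray, wrench, reagent, beaker's own z axis and vertical below 0.3 rad); the robot touches nothing.
It fails at once if the handle is pulled up by more than 8 mm (value of joint pin_lift above 0.008 m).
It fails at once if a bystander is shifted by more than 30 mm, lifted or tipped (not (distance of each of sample_jar, dish, scoop_tray, wrench, reagent, beaker from where it was at the start of the episode below 0.03 m and angle between each of sample_jar, dish, scoop_tray, wrench, reagent, beaker's own z axis and vertical below 0.3 rad)).
It also fails if it takes over 43 s, if anything falls off the work surface, if the arm or the gripper's body presses on something with over 40 N, if the wrist force passes 120 N, or if a joint passes its speed limit or range.

## Working session

There is one attempt and no reset: what is moved stays moved. The work goes in short steps, Python scripts to look and compute and a tool call to move; the robot and the scene stay as the last step left them, time stands still between calls to the robot, and variables do not carry over. Pictures are saved under pics/ and viewed, and the job is handed in when it is done.

Besides the shell and the picture viewer there is one more tool, called after "Request:" by a JSON object that holds its "fn" and its "kwargs". step_arm: Moves the arm, as the interface text tells. Its arguments: {"type":"object","properties":{"rows":{"type":"array","items":{"type":"array","items":{"type":"number"}}},"grip":{"type":"number"}},"required":["rows"]}

```bash
mkdir -p pics; ls; python3 - <<'E'
from cell import env
import cv2
s=env.state(); print(s)
for n in("scene","top"):
    im=env.read_camera(n); cv2.imwrite(f"pics/{n}0.png",im[:,:,::-1]); 
    c=env.get_calibration(n); print(n,c)
E
```

```text
pics
{'t': 0.0, 'joints': array([ 1.16141767e+00,  4.91534421e-01,  1.55949414e+00,  2.43667568e-05,
        1.09170031e+00, -1.05584735e-01]), 'qvel': array([-0.00015683,  0.00083969, -0.00092686, -0.00035782,  0.00025656,
        0.00038961]), 'tau': array([ 2.44233788e-04, -6.12628126e+01, -2.58196628e+01,  6.92646252e-02,
        4.80137661e-02, -1.12395646e-04]), 'eef_pos': array([186.83292901, 596.17199556, 239.06196337]), 'tcp_rot': array([ 3.0169905 ,  1.5696599 , -1.99920365]), 'ft_force': array([-0.23166741,  0.30946737, -0.17909429]), 'moment': array([-0.04392692,  0.00592609,  0.00559796]), 'opening': 0.9995440367958677}
scene {'fx': 381.84442061713287, 'fy': 381.84442061713287, 'cx': 259.1472569627174, 'cy': 190.34649031242267, 'pose': array([[-6.38495075e-01,  6.26407275e-01, -4.47144233e-01,
         1.09229099e+03],
       [ 7.69574231e-01,  5.26376160e-01, -3.61501924e-01,
         4.72007835e+02],
       [ 8.91862939e-03, -5.74927878e-01, -8.18155482e-01,
         9.56905183e+02],
       [ 0.00000000e+00,  0.00000000e+00,  0.00000000e+00,
         1.00000000e+00]])}
top {'fx': 456.1828036472023, 'fy': 456.1828036472023, 'cx': 254.3401501953057, 'cy': 189.86035044211715, 'pose': array([[-9.98761191e-03, -9.94141635e-01,  1.07622750e-01,
         5.04665631e+02],
       [-9.99947104e-01,  1.01940422e-02,  1.36809573e-03,
         8.31243494e+01],
       [-2.45719179e-03, -1.07603393e-01, -9.94190863e-01,
         1.26845547e+03],
       [ 0.00000000e+00,  0.00000000e+00,  0.00000000e+00,
         1.00000000e+00]])}
```

View pics/scene0.png

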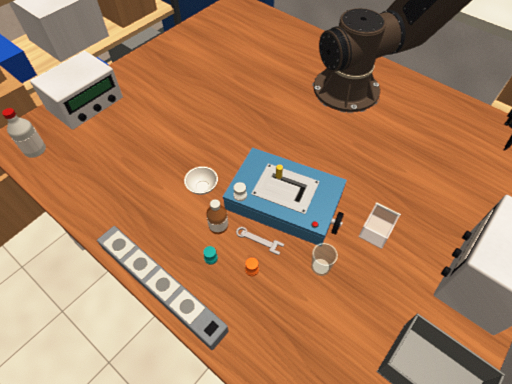

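View pics/top0.png

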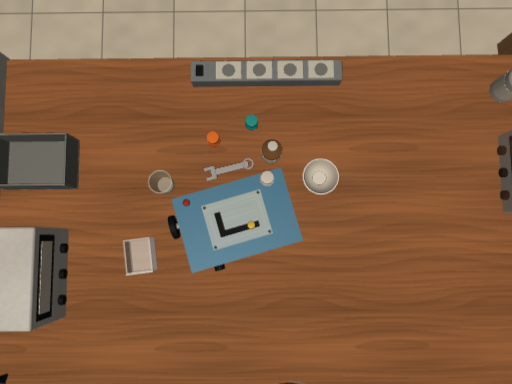

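The top view shows the blue unit at about (237,220) and its pulley at the left (173,226). The gate's long leg runs left from the yellow handle at (251,225) to the corner near (222,235). The short leg goes up to about (218,213). The white-lidded jar is at (267,178); its look-alikes are turquoise (251,122) and orange (212,137). The only yellow thing is the handle. Next I'll take a close crop and measure.

```bash
cat > h.py <<'E'
from cell import env
import numpy as np, cv2
def ray(cal,u,v,z):
    P=cal["pose"]; d=P[:3,:3]@np.array([(u-cal["cx"])/cal["fx"],(v-cal["cy"])/cal["fy"],1]); o=P[:3,3]
    return o+d*(z-o[2])/d[2]
def proj(cal,p):
    P=cal["pose"]; q=P[:3,:3].T@(np.array(p)-P[:3,3]); return cal["fx"]*q[0]/q[2]+cal["cx"],cal["fy"]*q[1]/q[2]+cal["cy"]
E
python3 - <<'E'
from h import *
T=cv2.imread("pics/top0.png"); S=cv2.imread("pics/scene0.png")
ct=env.get_calibration("top"); cs=env.get_calibration("scene")
cv2.imwrite("pics/ctop.png",cv2.resize(T[155:285,140:320],None,fx=4.4,fy=4.4,interpolation=cv2.INTER_CUBIC))
cv2.imwrite("pics/cscene.png",cv2.resize(S[140:290,180:350],None,fx=4,fy=4,interpolation=cv2.INTER_CUBIC)[:600])
for nm,I,c in(("top",T,ct),("scene",S,cs)):
    h=cv2.cvtColor(I,cv2.COLOR_BGR2HSV)
    # blue deck
    m=cv2.inRange(h,(95,100,60),(115,255,255))
    x0,y0,x1,y1=(165,165,310,275) if nm=="top" else (220,145,350,245)
    k=np.zeros_like(m);k[y0:y1,x0:x1]=255
    cs_,_=cv2.findContours(m&k,cv2.RETR_EXTERNAL,cv2.CHAIN_APPROX_NONE)
    b=max(cs_,key=cv2.contourArea); print(nm,"blue",cv2.contourArea(b),cv2.minAreaRect(b))
    m=cv2.inRange(h,(22,140,120),(34,255,255))&k
    n,l,st,ce=cv2.connectedComponentsWithStats(m); print("yel",st[1:].tolist(),ce[1:].tolist())
    m=cv2.inRange(h,(0,0,0),(180,255,60))&k
    n,l,st,ce=cv2.connectedComponentsWithStats(m); print("dark",[(s.tolist(),c_.round(1).tolist()) for s,c_ in zip(st[1:],ce[1:]) if s[4]>20])
E
```

```text
top blue 2424.0 ((233.33963012695312, 209.68865966796875), (53.982696533203125, 112.91036987304688), 74.05460357666016)
yel [[248, 222, 7, 7, 42]] [[250.92857142857142, 224.8095238095238]]
dark [([215, 213, 34, 24, 238], [227.5, 226.8]), ([168, 216, 12, 23, 173], [173.4, 226.7]), ([215, 264, 10, 7, 40], [219.4, 267.2])]
scene blue 6952.0 ((282.7292175292969, 192.83914184570312), (109.04454803466797, 70.21102142333984), 21.250507354736328)
yel [[276, 165, 7, 6, 28], [279, 173, 1, 1, 1], [281, 173, 1, 3, 3]] [[279.0357142857143, 167.10714285714286], [279.0, 173.0], [281.0, 174.0]]
dark [([296, 185, 9, 16, 58], [299.9, 192.9]), ([332, 212, 11, 22, 112], [336.9, 222.5])]
```

View pics/ctop.png

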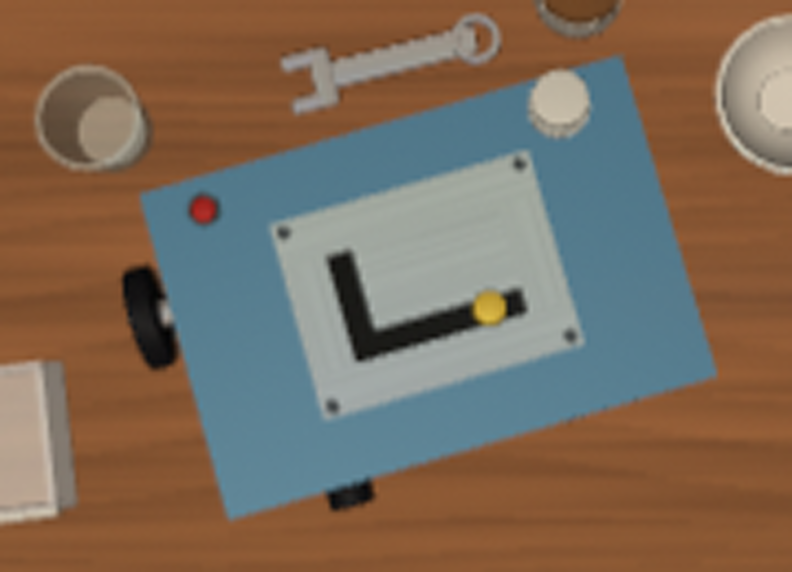

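View pics/cscene.png

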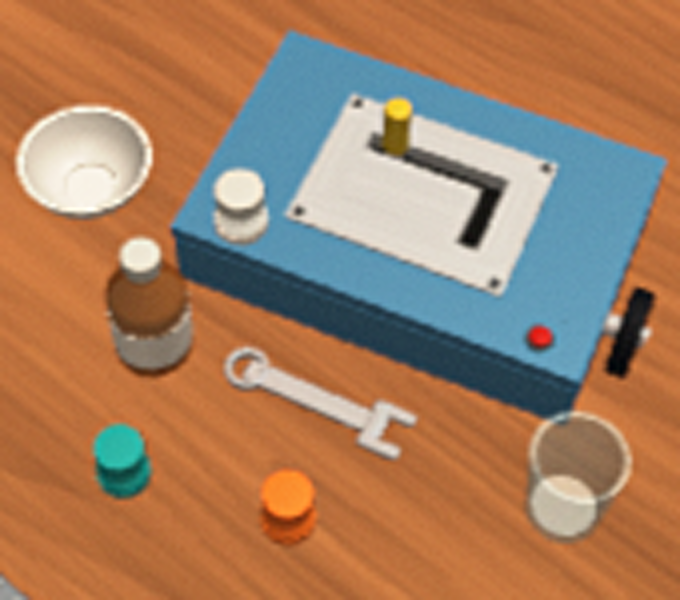

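The crops confirm it: the yellow sleeve is at crop (489,307), near the start of the long leg. The corner is at about (365,345) and the short leg ends near (340,258). I'll fit the unit's pose from the plate and deck corners.

```bash
cat > fit.py <<'E'
from h import *
ct=env.get_calibration("top"); cs=env.get_calibration("scene")
def un(p,f,o): return ((p[0]+.5)/f-.5+o[0],(p[1]+.5)/f-.5+o[1])
pl=[(60,80),(60,-80),(-60,-80),(-60,80)]; dk=[(100,150),(100,-150),(-100,-150),(-100,150)]
tp=[un(p,4.4,(140,155)) for p in [(270,226),(527,151),(583,343),(326,420)]]
td=[un(p,4.4,(140,155)) for p in [(141,194),(621,57),(716,377),(231,520)]]
sp=[un(p,4,(180,140)) for p in [(498,293),(288,215),(355,95),(556,163)]]
sd=[un(p,4,(180,140)) for p in [(575,386),(172,229),(291,31),(665,160)]]
def rigid(A,B):
    A=np.array(A,float);B=np.array(B)[:,:2]; a=A-A.mean(0); b=B-B.mean(0)
    th=np.arctan2((a[:,0]*b[:,1]-a[:,1]*b[:,0]).sum(),(a*b).sum()); R=np.array([[np.cos(th),-np.sin(th)],[np.sin(th),np.cos(th)]])
    t=B.mean(0)-R@A.mean(0); return th,t,np.abs(B-(A@R.T+t)).max()
if __name__=="__main__":
    X=[];Y=[]
    for n,c,px,m,z in(("tp",ct,tp,pl,78),("td",ct,td,dk,75),("sp",cs,sp,pl,78),("sd",cs,sd,dk,75)):
        W=[ray(c,*p,z) for p in px]; print(n,rigid(m,W)); X+=m;Y+=W
    th,t,e=rigid(X,Y); print("all",th,t,e)
    R=np.array([[np.cos(th),-np.sin(th)],[np.sin(th),np.cos(th)]])
    for nm,c,p in(("top",ct,(250.93,224.8)),("scene",cs,(279.04,167.1))):
        w=ray(c,*p,126); print(nm,"pin",w, "unit",R.T@(w[:2]-t))
    for nm,p in(("start",(-25,-45)),("corner",(-25,45)),("end",(25,45))): print(nm,R@p+t)
    j=ray(ct,*un((559,98),4.4,(140,155)),120); print("jar",R.T@(j[:2]-t))
    j=ray(cs,*un((240,188),4,(180,140)),120); print("jar",R.T@(j[:2]-t))
    for nm,p in(("lamp",(203,210)),): 
        j=ray(ct,*un(p,4.4,(140,155)),80); print(nm,R.T@(j[:2]-t))
    import json; json.dump([th,*t],open("u.json","w"))
    s=env.state(); print(s["eef_pos"],s["tcp_rot"],env.tip_extent)
    from scipy.spatial.transform import Rotation as Q
    print(Q.from_euler("xyz",s["tcp_rot"]).as_matrix().round(3))
E
python3 fit.py
```

```text
tp (np.float64(0.27712639225575997), array([556.93347931, 131.86275714]), np.float64(1.1996810406253005))
td (np.float64(0.2725184789355569), array([556.50934419, 131.34446255]), np.float64(1.3434146062117804))
sp (np.float64(0.2776886172672347), array([554.71208852, 133.20850791]), np.float64(2.4316532449929866))
sd (np.float64(0.2706677257591976), array([556.90408569, 133.98330134]), np.float64(2.434210697579445))
all 0.2729537408771438 [556.26474943 132.59975723] 3.5054850828197175
top pin [540.62874463  94.09272443 126.        ] unit [-25.43775205 -32.86635045]
scene pin [541.80452805  96.7787606  126.        ] unit [-23.58140393 -30.59671863]
start [544.32124342  82.52628457]
corner [520.05931355 169.19437997]
end [568.20825544 182.67322989]
jar [  80.20314355 -105.0222727 ]
jar [  78.08005804 -103.37816838]
lamp [ 79.89333569 114.45068842]
[186.86658072 596.20401153 239.12880847] [ 3.02386959  1.56978089 -1.99230816] 25.0
[[-0.    -0.954  0.299]
 [-0.001  0.299  0.954]
 [-1.     0.    -0.001]]
```

```bash
cat > st.py <<'E'
from h import *
import json
from scipy.spatial.transform import Rotation as Q
th,tx,ty=json.load(open("u.json")); R=np.array([[np.cos(th),-np.sin(th)],[np.sin(th),np.cos(th)]])
s=env.state(); M=Q.from_euler("xyz",s["tcp_rot"]).as_matrix()
print("t",s["t"],"unit xy",(R.T@(s["eef_pos"][:2]-[tx,ty])).round(1),"z",s["eef_pos"][2].round(1),"yaw err",(th+np.pi/2-np.arctan2(M[1,2],M[0,2])).round(3),"tilt",M[:2,0].round(3),"F unit",(R.T@s["ft_force"][:2]).round(2),s["ft_force"][2].round(2),"open",s["opening"].round(3))
E
python3 st.py
```

```text
Traceback (most recent call last):
  File "st.py", line 6, in <module>
    print("t",s["t"],"unit xy",(R.T@(s["eef_pos"][:2]-[tx,ty])).round(1),"z",s["eef_pos"][2].round(1),"yaw err",(th+np.pi/2-np.arctan2(M[1,2],M[0,2])).round(3),"tilt",M[:2,0].round(3),"F unit",(R.T@s["ft_force"][:2]).round(2),s["ft_force"][2].round(2),"open",s["opening"].round(3))
                                                                                                                                                                                                                                                                   ^^^^^^^^^^^^^^^^^^
AttributeError: 'float' object has no attribute 'round'
```

Request:
{"fn": "step_arm", "kwargs": {"rows": [[0, 0, 0, -0.144, 0, 0], [0, 0, 0, -0.144, 0, 0], [0, 0, 0, -0.144, 0, 0], [0, 0, 0, -0.144, 0, 0], [0, 0, 0, 0, 0, 0]], "grip": 0}}

```text
t: 0.72
eef_pos: [186.6, 595.6, 237.3]
tcp_rot: [2.447, 1.566, -1.976]
ft_force: [0.7, 0.3, 0.1]
opening: 0.532
```

```bash
python3 st.py
```

```text
Traceback (most recent call last):
  File "st.py", line 6, in <module>
    print("t",s["t"],"unit xy",(R.T@(s["eef_pos"][:2]-[tx,ty])).round(1),"z",s["eef_pos"][2].round(1),"yaw err",(th+np.pi/2-np.arctan2(M[1,2],M[0,2])).round(3),"tilt",M[:2,0].round(3),"F unit",(R.T@s["ft_force"][:2]).round(2),s["ft_force"][2].round(2),"open",s["opening"].round(3))
                                                                                                                                                                                                                                                                   ^^^^^^^^^^^^^^^^^^
AttributeError: 'float' object has no attribute 'round'
```

```bash
sed -i 's/s\["opening"\].round(3)/round(s["opening"],3)/' st.py; python3 st.py
```

```text
t 0.725 unit xy [-231.2  545.5] z 237.3 yaw err -0.016 tilt [-0.002 -0.004] F unit [0.79 0.06] 0.11 open 0.532
```

Request:
{"fn": "step_arm", "kwargs": {"rows": [[-0.5, -13, -39, 0, 0, 0], [-0.5, -13, -39, 0, 0, 0], [-0.5, -13, -39, 0, 0, 0], [-0.5, -13, -39, 0, 0, 0], [-0.5, -13, -39, 0, 0, 0], [-0.5, -13, -39, 0, 0, 0], [-0.5, -13, -39, 0, 0, 0], [-0.5, -13, -39, 0, 0, 0]], "grip": 0}}

```text
t: 1.72
eef_pos: [375.2, 317.0, 241.0]
tcp_rot: [2.435, 1.565, -2.016]
ft_force: [-0.6, 0.5, 0.1]
opening: 0.003
```

```bash
python3 st.py
```

```text
t 1.725 unit xy [-124.7  226.4] z 241.0 yaw err 0.011 tilt [-0.003 -0.005] F unit [-0.45  0.63] 0.06 open 0.003
```

Remaining: +100 in unit x and −301 in unit y.

Request:
{"fn": "step_arm", "kwargs": {"rows": [[0, -13, -39, 0, 0, 0], [0, -13, -39, 0, 0, 0], [0, -13, -39, 0, 0, 0], [0, -13, -39, 0, 0, 0], [0, -13, -39, 0, 0, 0], [0, -13, -39, 0, 0, 0], [0, -13, -39, 0, 0, 0], [0, -9, -28, 0, 0, 0]]}}

```text
t: 2.72
eef_pos: [551.0, 39.4, 241.9]
tcp_rot: [2.451, 1.565, -2.033]
ft_force: [0.1, 0.8, -0.3]
opening: 0.006
```

```bash
python3 st.py; python3 -c "
from h import *
for n in('top','scene'):
    cv2.imwrite(f'pics/{n}1.png',env.read_camera(n)[:,:,::-1])
a=cv2.imread('pics/top1.png')[155:285,140:320];b=cv2.imread('pics/scene1.png')[130:260,180:360]
cv2.imwrite('pics/a1.png',cv2.resize(np.hstack([a,b]),None,fx=2.2,fy=2.2,interpolation=2))"
```

```text
t 2.725 unit xy [-30.2 -88.4] z 241.9 yaw err 0.045 tilt [-0.002 -0.005] F unit [0.25 0.71] -0.32 open 0.006
```

View pics/a1.png

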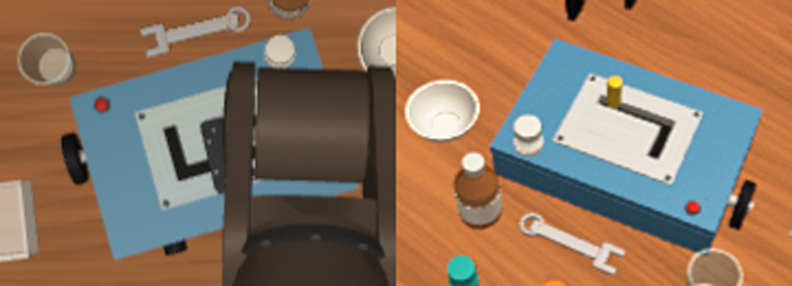

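Request:
{"fn": "step_arm", "kwargs": {"rows": [[0, -5, 8, -0.045, 0, 0], [20, 0, 0, 0, 0, 0], [20, 0, 0, 0, 0, 0], [20, 0, 0, 0, 0, 0], [15, 0, 0, 0, 0, 0], [10, 0, 0, 0, 0, 0], [0, 0, 0, 0, 0, 0]]}}

```text
t: 3.7
eef_pos: [553.0, 54.9, 154.7]
tcp_rot: [2.575, 1.566, -1.859]
ft_force: [-0.7, -0.0, 0.7]
opening: 0.004
```

```bash
python3 st.py
```

```text
t 3.7 unit xy [-24.1 -74. ] z 154.7 yaw err -0.006 tilt [-0.001 -0.004] F unit [-0.67  0.17] 0.7 open 0.004
```

Request:
{"fn": "step_arm", "kwargs": {"rows": [[13, 0, -2, 0, 0, 0], [13, 0, 0, 0, 0, 0], [9, 0, 0, 0, 0, 0], [0, 0, 0, 0, 0, 0]]}}

```text
t: 4.2
eef_pos: [553.9, 52.5, 117.9]
tcp_rot: [2.818, 1.567, -1.616]
ft_force: [0.0, -0.3, -0.1]
opening: 0.004
```

```bash
python3 st.py; python3 -c "
from h import *
cv2.imwrite('pics/s2.png',cv2.resize(env.read_camera('scene')[100:250,200:360,::-1],None,fx=4,fy=4,interpolation=2))"
```

```text
t 4.2 unit xy [-23.9 -76.5] z 117.9 yaw err -0.006 tilt [-0.    -0.004] F unit [-0.07 -0.29] -0.1 open 0.004
```

View pics/s2.png

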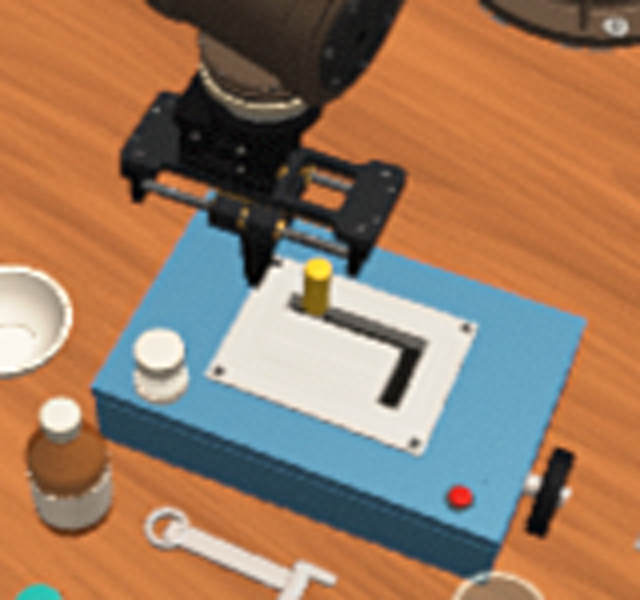

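The fingers are closed behind the handle on its −y side, in line with the long leg and clear of the jar. Now I'll push along +y.

Request:
{"fn": "step_arm", "kwargs": {"rows": [[0, 0, 9, 0, 0, 0], [0, 0, 9, 0, 0, 0], [0, 0, 9, 0, 0, 0], [0, 0, 9, 0, 0, 0], [0, 0, 9, 0, 0, 0], [0, 0, 9, 0, 0, 0]]}}

```text
t: 5.0
eef_pos: [538.8, 107.5, 119.0]
tcp_rot: [-2.93, 1.565, -1.08]
ft_force: [0.6, -3.5, -1.0]
opening: 0.007
```

```bash
python3 st.py; python3 -c "
from h import *
cv2.imwrite('pics/s3.png',cv2.resize(env.read_camera('scene')[100:250,200:360,::-1],None,fx=4,fy=4,interpolation=2))"
```

```text
t 5.0 unit xy [-23.6 -19.4] z 119.0 yaw err -0.006 tilt [ 0.003 -0.005] F unit [-0.39 -3.55] -1.03 open 0.007
```

View pics/s3.png

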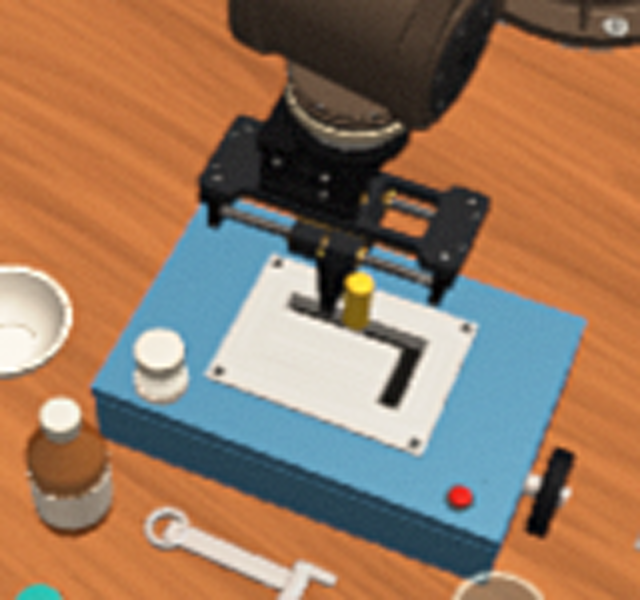

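The handle moves with the fingers at about 3.5 N. It is in crop (358,300), and the corner is at about (425,340). I'll go on, slowing towards the stop.

Request:
{"fn": "step_arm", "kwargs": {"rows": [[0.3, 0, 9, 0, 0, 0], [0.3, 0, 9, 0, 0, 0], [0.3, 0, 8, 0, 0, 0], [0, 0, 5, 0, 0, 0], [0, 0, 3, 0, 0, 0]]}}

```text
t: 5.68
eef_pos: [528.8, 143.4, 118.5]
tcp_rot: [-2.75, 1.565, -0.9]
ft_force: [1.3, -2.2, 2.3]
opening: 0.007
```

```bash
python3 st.py
```

```text
t 5.675 unit xy [-23.6  17.8] z 118.5 yaw err -0.007 tilt [ 0.004 -0.005] F unit [ 0.71 -2.45] 2.27 open 0.007
```

Request:
{"fn": "step_arm", "kwargs": {"rows": [[0, 0, 3, 0, 0, 0], [0, 0, 3, 0, 0, 0], [0, 0, 2, 0, 0, 0]]}}

```text
t: 6.05
eef_pos: [526.5, 151.5, 118.5]
tcp_rot: [-2.749, 1.565, -0.899]
ft_force: [0.9, -2.9, 2.6]
opening: 0.005
```

```bash
python3 st.py; python3 -c "
from h import *
cv2.imwrite('pics/s4.png',cv2.resize(env.read_camera('scene')[100:250,200:360,::-1],None,fx=4,fy=4,interpolation=2))"
```

```text
t 6.05 unit xy [-23.6  26.2] z 118.5 yaw err -0.006 tilt [ 0.004 -0.005] F unit [ 0.06 -2.99] 2.63 open 0.005
```

View pics/s4.png

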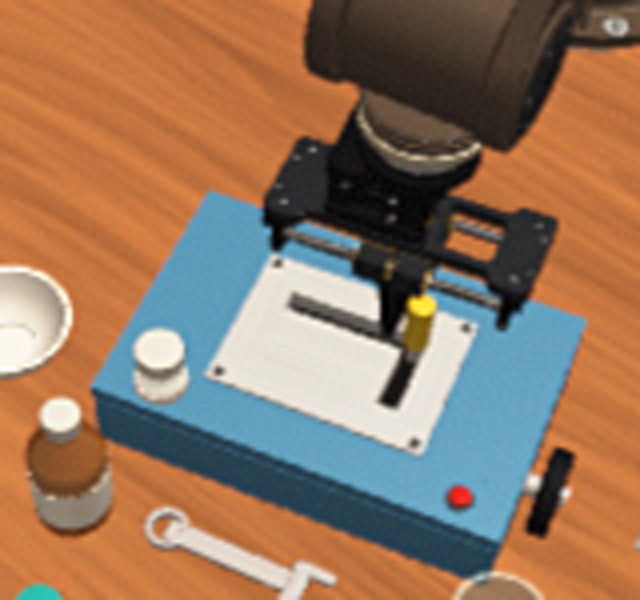

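Request:
{"fn": "step_arm", "kwargs": {"rows": [[0, 0, 2, 0, 0, 0], [0, 0, 2, 0, 0, 0]]}}

```text
t: 6.35
eef_pos: [526.2, 153.1, 118.8]
tcp_rot: [-2.866, 1.561, -1.014]
ft_force: [4.1, -21.9, 3.5]
opening: 0.007
```

Request:
{"fn": "step_arm", "kwargs": {"rows": [[0, 0, 2, 0, 0, 0], [0, 0, 0, 0, 0, 0]]}}

```text
t: 6.6
eef_pos: [526.4, 151.9, 118.7]
tcp_rot: [-2.99, 1.557, -1.138]
ft_force: [1.6, -5.8, 1.2]
opening: 0.006
```

```bash
python3 st.py; python3 -c "
from h import *
I=env.read_camera('scene')[:,:,::-1].copy(); cv2.imwrite('pics/s5f.png',I)
cv2.imwrite('pics/s5.png',cv2.resize(I[150:220,260:340],None,fx=8,fy=8,interpolation=2))"
```

```text
t 6.6 unit xy [-23.5  26.6] z 118.7 yaw err -0.008 tilt [ 0.006 -0.012] F unit [-0.02 -6.05] 1.24 open 0.006
```

View pics/s5.png

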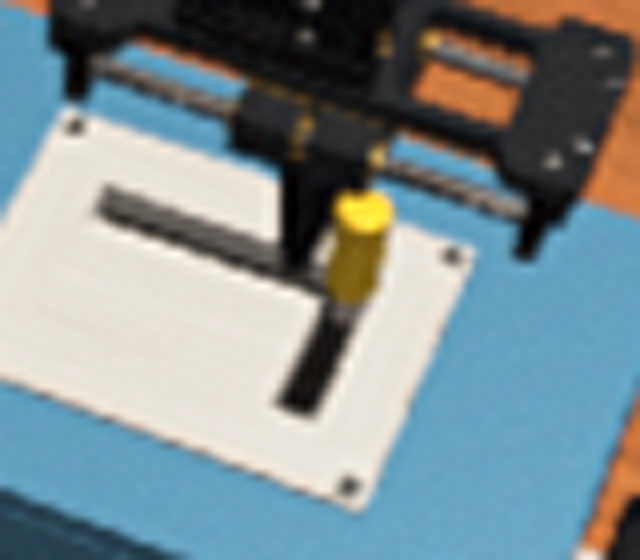

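Hard stop at the corner: the force rose to 22 N and the handle sits at the bend, crop (357,250). I'll back off, go round to its −x side and push along +x.

Request:
{"fn": "step_arm", "kwargs": {"rows": [[0, 0, -10, 0, 0, 0], [0, 0, -15, 0, 0, 0], [0, 12, -3, 0, 0, 0], [0, 14, 0, 0, 0, 0], [0, 14, 0, 0, 0, 0], [0, 0, 0, 0, 0, 0]]}}

```text
t: 7.4
eef_pos: [491.9, 111.7, 118.4]
tcp_rot: [3.118, 1.559, -1.314]
ft_force: [0.1, 0.2, -0.1]
opening: 0.006
```

```bash
python3 st.py
```

```text
t 7.4 unit xy [-67.6  -2.8] z 118.4 yaw err -0.007 tilt [ 0.003 -0.011] F unit [0.16 0.14] -0.11 open 0.006
```

Request:
{"fn": "step_arm", "kwargs": {"rows": [[0, 0, 16, 0, 0, 0], [0, 0, 16, 0, 0, 0], [0, 0, 15, 0, 0, 0], [0, 0, 0, 0, 0, 0]]}}

```text
t: 7.9
eef_pos: [478.4, 161.4, 118.0]
tcp_rot: [-3.061, 1.559, -1.209]
ft_force: [0.5, 0.5, 0.7]
opening: 0.002
```

```bash
python3 st.py; python3 -c "
from h import *
I=env.read_camera('scene')[:,:,::-1].copy(); J=env.read_camera('top')[:,:,::-1].copy()
cv2.imwrite('pics/s6.png',cv2.resize(np.hstack([I[140:230,250:350],J[180:270,180:280]]),None,fx=4,fy=4,interpolation=2))"
```

```text
t 7.9 unit xy [-67.2  48.7] z 118.0 yaw err -0.008 tilt [ 0.004 -0.011] F unit [0.61 0.32] 0.73 open 0.002
```

View pics/s6.png

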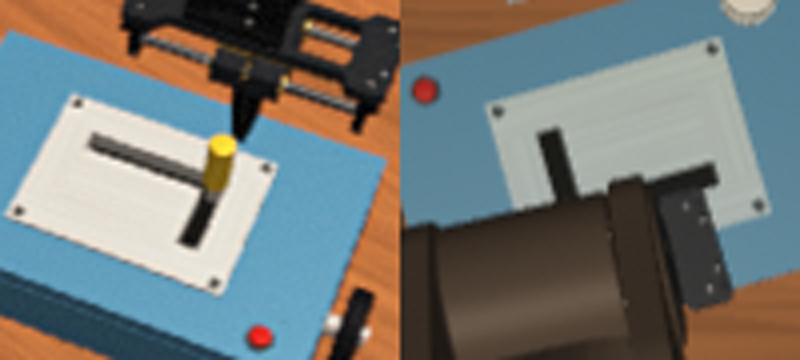

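The handle is at the corner, scene half (220,165), with the fingers behind it in line with the short leg. Now I'll push along +x.

Request:
{"fn": "step_arm", "kwargs": {"rows": [[0, -9, -1, 0, 0, 0], [0, -9, -1, 0, 0, 0], [0, -8, 0, 0, 0, 0], [0, -8, 0, 0, 0, 0], [0, -8, 0, 0, 0, 0], [0, 0, 0, 0, 0, 0]]}}

```text
t: 8.75
eef_pos: [522.7, 169.7, 117.9]
tcp_rot: [3.077, 1.559, -1.356]
ft_force: [-0.2, -0.0, 0.2]
opening: 0.004
```

```bash
python3 st.py; python3 -c "
from h import *
I=env.read_camera('scene')[:,:,::-1].copy()
cv2.imwrite('pics/s7.png',cv2.resize(I[140:230,250:350],None,fx=6,fy=6,interpolation=2))"
```

```text
t 8.75 unit xy [-22.4  44.8] z 117.9 yaw err -0.006 tilt [ 0.002 -0.011] F unit [-0.22  0.02] 0.24 open 0.004
```

View pics/s7.png

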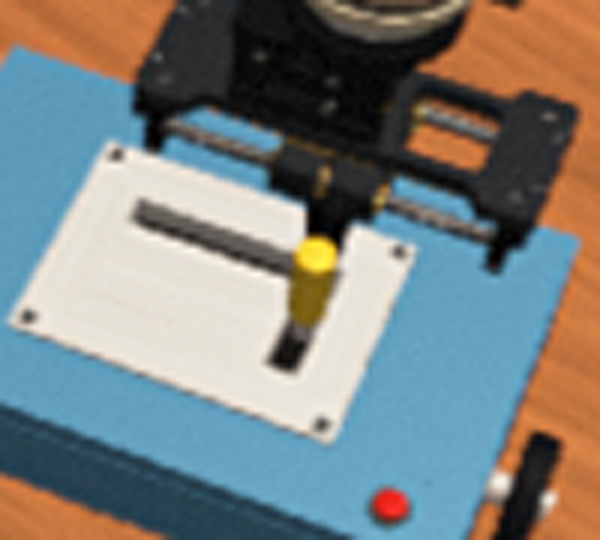

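The handle is moving along the short leg. About 27 mm is left to the stop.

Request:
{"fn": "step_arm", "kwargs": {"rows": [[0, -8, 0, 0, 0, 0], [0, -8, 0, 0, 0, 0], [0, -5, 0, 0, 0, 0], [0, -3, 0, 0, 0, 0]]}}

```text
t: 9.3
eef_pos: [546.3, 176.4, 117.8]
tcp_rot: [2.943, 1.559, -1.49]
ft_force: [-3.1, -0.7, 2.9]
opening: 0.007
```

```bash
python3 st.py
```

```text
t 9.3 unit xy [ 2.2 44.9] z 117.8 yaw err -0.006 tilt [ 0.001 -0.012] F unit [-3.21  0.14] 2.94 open 0.007
```

Request:
{"fn": "step_arm", "kwargs": {"rows": [[0, -2, 0, 0, 0, 0], [0, -2, 0, 0, 0, 0]]}}

```text
t: 9.55
eef_pos: [549.0, 177.2, 117.6]
tcp_rot: [2.662, 1.558, -1.771]
ft_force: [-15.7, -4.3, 9.9]
opening: 0.007
```

```bash
python3 st.py
```

```text
t 9.55 unit xy [ 5.  44.9] z 117.6 yaw err -0.006 tilt [-0.003 -0.013] F unit [-16.26   0.04] 9.94 open 0.007
```

Request:
{"fn": "step_arm", "kwargs": {"rows": [[0, -2, 0, 0, 0, 0], [0, -1, 0, 0, 0, 0]]}}

```text
t: 9.8
eef_pos: [548.8, 177.2, 117.7]
tcp_rot: [2.266, 1.553, -2.167]
ft_force: [-7.3, -2.6, 5.5]
opening: 0.002
```

```bash
python3 st.py; python3 -c "
from h import *
I=env.read_camera('scene')[:,:,::-1].copy()
cv2.imwrite('pics/s8.png',cv2.resize(I[140:230,250:350],None,fx=6,fy=6,interpolation=2))"
```

```text
t 9.8 unit xy [ 4.8 45. ] z 117.7 yaw err -0.006 tilt [-0.01  -0.015] F unit [-7.69 -0.52] 5.53 open 0.002
```

View pics/s8.png

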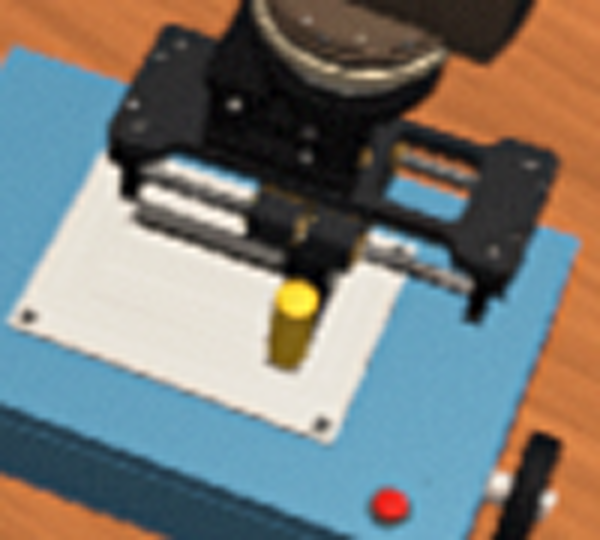

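The handle is against the end stop, covering the end of the slot, and the force peaked at 16 N. I'll retreat straight along −x, then lift clear and go back so the cameras can see it.

Request:
{"fn": "step_arm", "kwargs": {"rows": [[0, 6, 0, 0, 0, 0], [0, 15, 0, 0, 0, 0], [0, 20, 0, 0, 0, 0], [0, 20, 0, 0, 0, 0], [-30, 0, 0, 0, 0, 0], [-40, 0, 0, 0, 0, 0], [-30, 0, 0, 0, 0, 0], [0, 0, 0, 0, 0, 0]]}}

```text
t: 10.85
eef_pos: [485.6, 160.4, 220.8]
tcp_rot: [2.432, 1.555, -2.002]
ft_force: [-0.2, 0.4, -1.2]
opening: 0.004
```

Request:
{"fn": "step_arm", "kwargs": {"rows": [[0, 10, 40, 0, 0, 0], [0, 10, 40, 0, 0, 0], [0, 10, 40, 0, 0, 0], [0, 10, 40, 0, 0, 0], [0, 10, 40, 0, 0, 0], [0, 10, 40, 0, 0, 0], [0, 0, 20, 0, 0, 0], [0, 0, 0, 0, 0, 0]]}}

```text
t: 11.85
eef_pos: [349.0, 397.5, 209.5]
tcp_rot: [2.278, 1.549, -2.157]
ft_force: [-0.4, -0.1, -0.0]
opening: 0.009
```

```bash
python3 st.py; python3 - <<'E'
from h import *
import json
th,tx,ty=json.load(open("u.json")); R=np.array([[np.cos(th),-np.sin(th)],[np.sin(th),np.cos(th)]])
P=[]
for n in("scene","top"):
    I=env.read_camera(n)[:,:,::-1].copy(); P.append(I); c=env.get_calibration(n)
    h=cv2.cvtColor(I,cv2.COLOR_BGR2HSV); m=cv2.inRange(h,(22,140,120),(34,255,255))
    x0,y0,x1,y1=(165,165,310,275) if n=="top" else (220,145,350,245)
    k=np.zeros_like(m);k[y0:y1,x0:x1]=255
    _,l,st,ce=cv2.connectedComponentsWithStats(m&k)
    for s,q in zip(st[1:],ce[1:]):
        if s[4]>10: print(n,s.tolist(),q.round(1),"unit",(R.T@(ray(c,*q,126)[:2]-[tx,ty])).round(1),"expected px",np.round(proj(c,[*(R@[25,45]+[tx,ty]),126]),1))
cv2.imwrite('pics/f.png',cv2.resize(np.hstack([P[0][140:290,180:350],P[1][140:290,120:345]]),None,fx=2,fy=2,interpolation=2))
E
```

```text
t 11.85 unit xy [-128.2  310.9] z 209.5 yaw err -0.004 tilt [-0.012 -0.018] F unit [-0.38  0.05] -0.01 open 0.009
scene [296, 187, 7, 6, 34] [299.  189.6] unit [25.2 47. ] expected px [298.3 189.3]
top [213, 211, 7, 7, 42] [215.8 214.1] unit [24.9 44.2] expected px [215.5 214.1]
```

View pics/f.png

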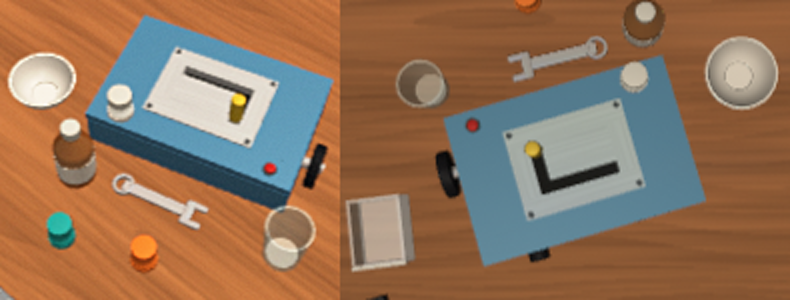

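Both views put the handle at unit (25, 44–47) against a target of (25, 45). It looks seated, all the bystanders are in place, and the arm is clear.

```bash
python3 -c "
from cell import env
print(env.job_done())"
```

```text
the job is handed in; nothing more can be done
None
```

The handle is in gear, and I handed the job in after about 12 s of the 43 s allowed. With the fingers closed, I pushed it along the long leg to the corner stop (force peak about 22 N). I then went round to its −x side and pushed it along the short leg to the end stop (about 16 N), and backed straight off before lifting clear.

**Handle position:** my last pictures put it at (25.2, 47.0) mm from the scene camera and (24.9, 44.2) mm from the top camera, in the drive unit's frame. The target is (25, 45). The two views differ by about 3 mm in y, which is about what the calibration error would give.

**Seating and bystanders:** the handle looks fully seated. The jar, dish, tray, wrench, bottle and beaker look unmoved, but I judged both by eye from the pictures and did not measure them.

**Arm:** it was clear of everything, with the wrist force near zero. No check failed, and handing in reports no verdict.

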